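Tighten the gearbox filler plug with the hex key

TASK

Take the larger T-handled hex key from the wooden stand and push it gently, never forcing it, straight down into the hexagon socket of the filler plug on top of the gearbox housing until it is fully home, before you turn the plug at all. With the key fully home, turn the plug clockwise until it comes up firm against its stop, without wrenching on it beyond that. Then draw the key out and stand it back in its hole in the wooden stand, leaving the smaller key and the other things on the bench alone.

Things in the scene. Friction and masses are not known exactly. Their poses are not given: they have to be found in the camera images.
- key_handle (a point): Larger T-handled hex key, 0.32 kg, standing in one hole of the wooden stand. Point: centre of its black bar handle, 85 mm long (its x), 20 mm thick (its y; grip across this, at the middle), 24 mm high (z, up). A steel hexagon shaft runs 85 mm down from the middle of the bar's underside, so the tip is 97 mm below this point.
- key_tip (a point): Centre of the end face of the larger key's shaft, on its axis; same axes as key_handle. The hexagon is 24 mm across flats, two opposite corners lying along +x and -x of the bar. The last 3 mm narrow to a 21 mm round end.
- socket (a point): Centre of the mouth of the filler plug's hexagon socket, level with the plug's flat top; z up. Fixed on the housing with the housing's axes: it does NOT tell how the hexagon is turned, which differs each time and must be seen or felt. Socket 25.4 mm across flats, 16 mm deep, flat floor. The key drops in only within about 6 degrees of a match (every 60); else just its 3 mm round end enters.
- plug (a joint): Turn of the steel filler plug, rad, growing clockwise seen from above. Starts between 0 and 0.25; firm stop at 0.9. Its zero has no relation to how the hexagon is turned. Turns at about 0.15 N m; at the stop 0.3 N m is firm enough. Plug 50 mm across, 3 mm below the top of the grey aluminium housing: foot 200 x 150 mm, 75 mm high, fixed; bolt heads and a breather rise up to 22 mm above it.
- stand_hole0 (a point): Centre of the mouth of one of two holes in the top of the wooden key stand (block 75 x 190 mm, 60 mm high, fixed to the bench; the holes lie 110 mm apart along its long side, its y). Round, 31 mm wide, 45 mm deep, vertical. Each holds a key at the start; which is where changes.
- stand_hole1 (a point): The same for the other hole.
- small_key_handle (a point): Centre of the handle of the smaller T-handled key (bar 62 x 15 x 18 mm, hexagon 14 mm): the wrong size; leave it standing in the stand. Its tip lies 79 mm below.
- oil_bottle: Grey plastic oil bottle, 72 mm wide, 190 mm tall, origin at the centre of its underside. Leave alone.
- spray_can: Yellow spray can, 60 mm wide, 160 mm tall, origin at the centre of its underside. Leave alone.
- parts_box: Cardboard box 120 x 90 x 70 mm, origin at the centre of its underside. Leave alone.
There are look-alikes about, which are no part of the job. What is shaped like the part that bears key_handle but blue or pink is not meant.

How it is judged:
On the way, in this order (a step that is already met when the one before it is completed fails the run):
1. the key is fully home in the socket and the plug has not been turned yet (z of key_tip in the frame of socket below -0.0135 m and horizontal distance between key_tip and socket below 0.004 m and angle between the z axis of key_tip and the z axis of socket, either way round below 0.12 rad and value of joint plug below 0.4 rad), for 0.1 s.
2. the plug is turned up to its stop with the key fully home (value of joint plug above 0.86 rad and z of key_tip in the frame of socket below -0.0125 m and horizontal distance between key_tip and socket below 0.004 m), for 0.1 s.
At the end, for the whole second after the job is handed in: The plug is at its stop (joint above 0.85 of 0.9 rad); the larger key stands in a hole of the stand, its tip within 8 mm of the hole's axis and at least 40 mm deep, tilted less than 0.15 rad, at rest (value of joint plug above 0.85 rad and ((horizontal distance between key_tip and stand_hole0 below 0.008 m and z of key_tip in the frame of stand_hole0 below -0.04 m) or (horizontal distance between key_tip and stand_hole1 below 0.008 m and z of key_tip in the frame of stand_hole1 below -0.04 m)) and angle between key_handle's own z axis and vertical below 0.15 rad and velocity of joint plug below 0.05 rad/s); the robot touches nothing.
It fails at once if the key is forced onto the plug before it is home (more than 30 N while less than 13 mm deep) (contact force between key and plug above 30 N and z of key_tip in the frame of socket above -0.013 m and value of joint plug below 0.4 rad).
It fails at once if the key is wrenched or jammed in the plug (contacts between them add up to more than 80 N, about 0.6 N m of twist) (contact force between key and plug above 80 N).
It fails at once if the key is pushed hard onto the housing (more than 30 N) (contact force between key and housing above 30 N).
It fails at once if a bystander is disturbed (moved more than 30 mm) (distance of any of small_key_handle, oil_bottle, spray_can, parts_box from where it was at the start of the episode above 0.03 m).
It also fails if it takes over 70 s, if anything falls off the work surface, if the arm or the gripper's body presses on something with over 40 N, if the wrist force passes 120 N, or if a joint passes its speed limit or range.

ROBOT

A 6-joint arm with a two-finger parallel gripper is mounted at the origin on the work surface. World frame = base frame: x ahead of the robot, y to its left, z up, the work surface at z = 0. Lengths are in m, angles in rad, forces in N, time in s.
With the tool pointing down it reaches from about 0.35 to 0.925 m from the base axis. Payload 6.4 kg.
Tool frame: the origin (TCP) lies between the finger pads; the fingertips stand 14 mm ahead of it and the grasp point (between the pads) lies 5 mm behind it; z points along the fingers, x is the direction in which the jaws open and shut, and the axes are right-handed (so a half turn about z gives the same grasp; the last joint's range is limited). The gripper opens to 94 mm and grips with 3 to 60 N. Pads are 16 mm wide; open, the fingers measure 119 mm over their backs; the gripper's body (75 mm by 177 mm) begins 78 mm behind the grasp point.
Start: joints at [-1.368, 0.245, 1.558, -0, 1.339, -0.174], TCP at [0.239, -0.604, 0.219] pointing down, gripper open.
Joint ranges: [-3.13, 3.13], [-1.02, 2.26], [0.13, 2.54], [-0.95, 4.09], [0.21, 2.88], [-2.74, 2.74]. Speed limits (rad/s): [2.57, 2.57, 3.14, 3.14, 3.14, 3.14].

INTERFACE

Orientations are given as [roll, pitch, yaw] about the fixed x, y, z axes, in that order (R = Rz(yaw) Ry(pitch) Rx(roll)).
In Python, from cell import * gives the robot as it stands. The module is installed in compiled form; this text tells all that it offers.
- The arm moves only by the tool play_rows, never from a script. Its argument "moves" is a list of rows, each a list of 7 numbers: the shift along the tool's x, y, z in mm, then the turn, a rotation vector about the tool's x, y, z in degrees, then the opening, from -1 (shut) to 1 (fully open), so that 0 is half open. A call has 1 to 12 rows; each row is the pose to reach, as a shift and turn from the pose commanded when the call began, along the tool's axes at that moment; what a row does not reach only later rows make up. A row lasts 1/8 s, in which the tool goes at most 62.5 mm and 10.7 degrees, less where a joint would pass 70% of its speed; a pose out of reach is approached as far as the arm can. A call with a gripper value outside its range is refused whole. The fingers move at their own pace and stop on an object; the grip force is fixed at half the most. Time passes only in rows, so rows that repeat a pose let the fingers close. It gives the time, the measured TCP pose, the force and the opening at its end, in the units of the state.
- sense(): the state, without advancing time (a new reading comes with each control period).
- get_image(name): name is "side" or "top"; returns the picture (400x640x3 uint8, red, green, blue); there is no depth.
- calibration(name): a dict with "mtx" (3x3 intrinsics, pixels), "D" ([k1, k2, p1, p2, k3] as OpenCV has them; the pictures are not rectified), "world_from_camera" (4x4, takes a point from camera to world coordinates). Camera axes: x right, y up, looking along -z (the intrinsics and any distortion apply to the point x, -y, -z); pixel columns grow to the right and rows downward; lengths in m; the calibration is good to about 2 mm. A picture is of the moment at which its call begins. calibration takes no time and is no camera call.
- close_job(): hands the job in, once; it reports no verdict.
The state is a dict: "t": time; "joint_positions": joint angles; "dq": joint speeds; "joint_torque": joint torques, N m; "ee_pos": TCP position; "tool_rot": TCP orientation; "contact_force": force on the tool from outside, world axes, zero at the start; "ft_torque": the same for the moment, N m; "finger_gap": finger opening in m.
Only numpy, scipy, OpenCV 4.12 (cv2) and the standard library are available. Lean on these libraries where they do the work, as an engineer would, in place of code of your own. Each camera call takes 0.05 s, during which the arm holds its last target. There are 200 camera calls.

## Working session

There is one attempt and no reset: what is moved stays moved. The work goes in short steps, Python scripts to look and compute and a tool call to move; the robot and the scene stay as the last step left them, time stands still between calls to the robot, and variables do not carry over. Pictures are saved under pics/ and viewed, about 8 in all and at most 12, crops included, and the job is handed in when it is done.

Besides the shell and the picture viewer there is one more tool, called after "Emit:" by a JSON object that holds its "api" and its "payload". play_rows: Moves the arm, as the interface text tells. Its arguments: {"type":"object","properties":{"moves":{"type":"array"}},"required":["moves"]}

```bash
mkdir -p pics; cat > h.py <<'E'
from cell import *
import numpy as np, cv2
from scipy.spatial.transform import Rotation as Ro
def snap(name,fn,crop=None,k=1):
    im=get_image(name); np.save('pics/'+fn+'.npy',im)
    show(im,fn,crop,k); return im
def show(im,fn,crop=None,k=1):
    if crop: im=im[crop[1]:crop[3],crop[0]:crop[2]]
    cv2.imwrite('pics/'+fn+'.png',cv2.resize(im[...,::-1],None,fx=k,fy=k,interpolation=cv2.INTER_CUBIC))
def ray(name,px):
    c=calibration(name);p=cv2.undistortPoints(np.array([[px]],float),np.array(c['mtx']),np.array(c['D']))[0,0]
    T=np.array(c['world_from_camera']);return T[:3,3],T[:3,:3]@np.array([p[0],-p[1],-1])
def atz(name,px,z):
    o,d=ray(name,px);return o+d*(z-o[2])/d[2]
def proj(name,P):
    c=calibration(name);T=np.linalg.inv(np.array(c['world_from_camera']));q=T[:3,:3]@np.array(P)+T[:3,3]
    return cv2.projectPoints(np.array([[q[0],-q[1],-q[2]]]),np.zeros(3),np.zeros(3),np.array(c['mtx']),np.array(c['D']))[0].ravel()
E
python3 - <<'E'
from h import *
a=snap('top','t0');b=snap('side','s0')
for n in('top','side'):
    c=calibration(n);print(n,np.round(c['mtx'],1).tolist(),np.round(c['world_from_camera'],3).tolist())
print(sense())
E
```

```text
top [[471.9, 0.0, 322.1], [0.0, 471.9, 199.8], [0.0, 0.0, 1.0]] [[-0.015, 0.997, -0.072, 0.349], [-1.0, -0.015, -0.004, -0.007], [-0.005, 0.072, 0.997, 1.402], [0.0, 0.0, 0.0, 1.0]]
side [[443.0, 0.0, 314.1], [0.0, 443.0, 200.8], [0.0, 0.0, 1.0]] [[-0.877, 0.378, -0.297, 0.121], [-0.481, -0.664, 0.573, 0.64], [0.02, 0.645, 0.764, 0.949], [0.0, 0.0, 0.0, 1.0]]
{'t': 0.1, 'joint_positions': array([-1.36808367e+00,  2.45748823e-01,  1.55889288e+00,  2.41444517e-05,
        1.33870555e+00, -1.74084991e-01]), 'dq': array([ 0.00198519, -0.0020808 , -0.00171746, -0.00084478, -0.00153834,
       -0.00045735]), 'joint_torque': array([-1.25526291e-03, -4.16913450e+01, -3.15526843e+01,  6.85683824e-02,
        3.09293205e-02, -5.46706906e-05]), 'ee_pos': array([ 0.23907788, -0.60387417,  0.21845219]), 'tool_rot': array([-3.14126561e+00,  1.72400488e-03, -1.19400397e+00]), 'contact_force': array([ 0.34558948, -0.79772472,  0.72813566]), 'ft_torque': array([-0.03796208,  0.01727262, -0.04186008]), 'finger_gap': 0.09438415440676093}
```

View pics/t0.png

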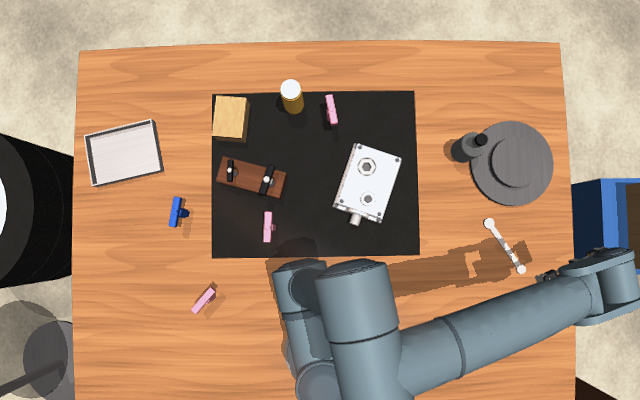

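View pics/s0.png

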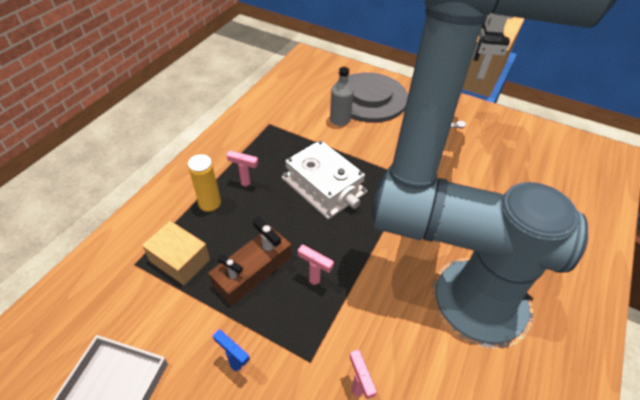

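Top view: the larger black key is at about (267,180) and the smaller black one at (231,170). The look-alikes are pink at (331,109), (267,227) and (204,299), and blue at (178,212). The housing is at about (367,182), with round features at (367,167) and (368,198). I'll take one close crop of each to check the choice.

```bash
python3 - <<'E'
from h import *
a=np.load('pics/t0.npy')
u=lambda x0,y0,x1,y1,k:cv2.resize(a[y0:y1,x0:x1],None,fx=k,fy=k,interpolation=cv2.INTER_CUBIC)
m=np.hstack([u(210,145,290,215,5),u(330,137,410,207,5)])
b=np.load('pics/s0.npy')
cv2.imwrite('pics/c1.png',m[...,::-1])
E
```

```text
(no output)
```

View pics/c1.png

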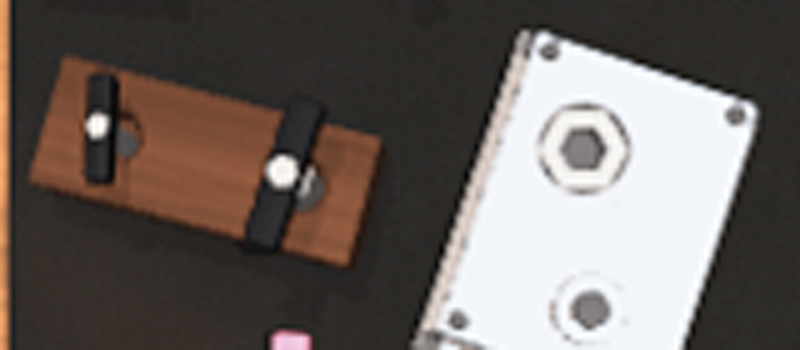

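Crop: the larger key's handle is centred at px (266.8,179.6), about 83 mm long, with its bar ends at (271,165) and (262.4,194.4). The plug, about 50 mm across, is at px (366.6,166.8). The feature at (368,198) has no 50 mm ring, so it isn't the plug. Next I'll compute positions and fit the hexagon angle.

```bash
cat > fit.py <<'E'
from h import *
from scipy.optimize import minimize
Z=.072
def poly(name,c,ang,z,r):
    return np.array([proj(name,[c[0]+r*np.cos(ang+k*np.pi/3),c[1]+r*np.sin(ang+k*np.pi/3),z]) for k in range(6)])
S=16
def mask(P,x0,y0,w,h):
    m=np.zeros((h*S,w*S),np.uint8)
    q=np.round(((P-[x0,y0]+.5)*S-.5)*256).astype(np.int32)
    cv2.fillConvexPoly(m,q,255,shift=8); return m.astype(np.float32)/255
def run(name,im,px):
    x0,y0=int(px[0])-9,int(px[1])-9;w=h=19
    I=im[y0:y0+h,x0:x0+w].mean(2).astype(float)
    R=25.4/2/np.cos(np.pi/6)/1000
    c0=atz(name,px,Z)
    yy,xx=np.mgrid[0:h,0:w];d=np.hypot(xx-9,yy-9);sel=(d<7.3).ravel()
    def f(p,full=False):
        c=c0[:2]+np.array(p[:2])*1e-3
        m=mask(poly(name,c,p[2],Z,R),x0,y0,w,h);fl=mask(poly(name,c,p[2],Z-.016,R),x0,y0,w,h)*m
        s=abs(p[3])*S+.1
        A=[]
        for q in (m,fl):
            q=cv2.GaussianBlur(q,(0,0),s);A.append(cv2.resize(q,(w,h),interpolation=cv2.INTER_AREA).ravel())
        A.append(np.ones(w*h));A=np.array(A).T[sel];b=I.ravel()[sel]
        x,*_=np.linalg.lstsq(A,b,rcond=None);e=np.sqrt(np.mean((A@x-b)**2))
        return (e,c,x) if full else e
    out=[]
    for a in np.arange(0,60,7.5):
        r=minimize(f,[0,0,np.radians(a),.4],method='Nelder-Mead',options=dict(initial_simplex=np.array([[0,0,np.radians(a),.4],[1.5,0,np.radians(a),.4],[0,1.5,np.radians(a),.4],[0,0,np.radians(a+6),.4],[0,0,np.radians(a),.7]]),maxiter=150))
        out.append((round(r.fun,2),round(np.degrees(r.x[2])%60,1),np.round(f(r.x,True)[1],4),np.round(r.x[3],2),np.round(f(r.x,True)[2])))
    out.sort(key=lambda o:o[0])
    for o in out[:5]:print(name,*o)
E
python3 - <<'E'
from fit import *
T=np.mean([get_image('top') for _ in range(6)],0);Sd=np.mean([get_image('side') for _ in range(6)],0)
np.save('pics/T.npy',T);np.save('pics/S.npy',Sd)
print('noise',np.std(T-np.load('pics/t0.npy')))
c=atz('top',(366.6,166.8),.072);ps=proj('side',c);print('socket',c,ps)
run('top',T,(366.6,166.8));run('side',Sd,ps)
print('key',atz('top',(266.8,179.6),.124)); e=[atz('top',p,.124) for p in((271,165),(262.4,194.4))];d=e[0]-e[1];print(np.linalg.norm(d),np.degrees(np.arctan2(d[1],d[0])), e)
print('side proj of handle centre top',proj('side',atz('top',(266.8,179.6),.124)))
E
```

```text
noise 1.0321602781702075
socket [ 0.53737367 -0.13042122  0.072     ] [309.78459919 163.488958  ]Traceback (most recent call last):
  File "<stdin>", line 6, in <module>
  File "fit.py", line 29, in run
    r=minimize(f,[0,0,np.radians(a),.4],method='Nelder-Mead',options=dict(initial_simplex=np.array([[0,0,np.radians(a),.4],[1.5,0,np.radians(a),.4],[0,1.5,np.radians(a),.4],[0,0,np.radians(a+6),.4],[0,0,np.radians(a),.7]]),maxiter=150))
    res = _minimize_neldermead(fun, x0, args, callback, bounds=bounds,
                               **options)
    fxcc = func(xcc)
    fx = function(np.copy(x), *(wrapper_args + args))
  File "fit.py", line 19, in f
    m=mask(poly(name,c,p[2],Z,R),x0,y0,w,h);fl=mask(poly(name,c,p[2],Z-.016,R),x0,y0,w,h)*m
                                                    ~~~~^^^^^^^^^^^^^^^^^^^^^^
  File "fit.py", line 5, in poly
    return np.array([proj(name,[c[0]+r*np.cos(ang+k*np.pi/3),c[1]+r*np.sin(ang+k*np.pi/3),z]) for k in range(6)])
                     ~~~~^^^^^^^^^^^^^^^^^^^^^^^^^^^^^^^^^^^^^^^^^^^^^^^^^^^^^^^^^^^^^^^^^^^^
  File "h.py", line 16, in proj
    c=calibration(name);T=np.linalg.inv(np.array(c['world_from_camera']));q=T[:3,:3]@np.array(P)+T[:3,3]
ValueError: time passes only in moves, steps and waits
```

```bash
sed -i 's/^import numpy.*/import numpy as np, cv2, functools\ncalibration=functools.lru_cache(calibration)/' h.py
python3 - <<'E'
from fit import *
T=np.load('pics/T.npy');Sd=np.load('pics/S.npy')
c=atz('top',(366.6,166.8),.072);ps=proj('side',c)
run('top',T,(366.6,166.8));run('side',Sd,ps)
print('key',atz('top',(266.8,179.6),.124)); e=[atz('top',p,.124) for p in((271,165),(262.4,194.4))];d=e[0]-e[1];print(np.linalg.norm(d),np.degrees(np.arctan2(d[1],d[0])), e)
print('side proj of handle centre top',proj('side',atz('top',(266.8,179.6),.124)))
x0,y0=256,218
A=lambda im,x,y,r,k:cv2.resize(im[y-r:y+r,x-r:x+r].astype(np.uint8),None,fx=k,fy=k,interpolation=cv2.INTER_CUBIC)
cv2.imwrite('pics/c2.png',np.hstack([A(Sd,266,235,20,10),A(Sd,310,163,20,10)])[...,::-1])
E
```

```text
top 11.71 31.1 [ 0.5393 -0.1299] 0.17 [-78. -47. 242.]
top 11.72 30.6 [ 0.5393 -0.1299] 0.14 [-73. -51. 241.]
top 11.73 30.7 [ 0.5392 -0.1298] 0.18 [-85. -39. 242.]
top 11.76 30.7 [ 0.5393 -0.1299] -0.06 [-74. -49. 241.]
top 11.76 32.1 [ 0.5392 -0.1299] 0.19 [-83. -42. 242.]
side 14.83 25.9 [ 0.5336 -0.1276] 0.81 [-126.   51.  241.]
side 14.88 23.5 [ 0.5335 -0.1274] 0.77 [-125.   53.  241.]
side 14.88 33.6 [ 0.5337 -0.1277] 0.8 [-124.   44.  241.]
side 14.89 18.1 [ 0.5337 -0.128 ] 0.79 [-122.   38.  242.]
side 15.0 44.3 [ 0.5337 -0.1278] 0.86 [-126.   45.  242.]
key [0.49909877 0.14747063 0.124     ]
0.08389344512801143 -16.626313449975342 [array([0.53912171, 0.13573717, 0.124     ]), array([0.45873574, 0.15974147, 0.124     ])]
side proj of handle centre top [266.08485591 227.3616418 ]
```

View pics/c2.png

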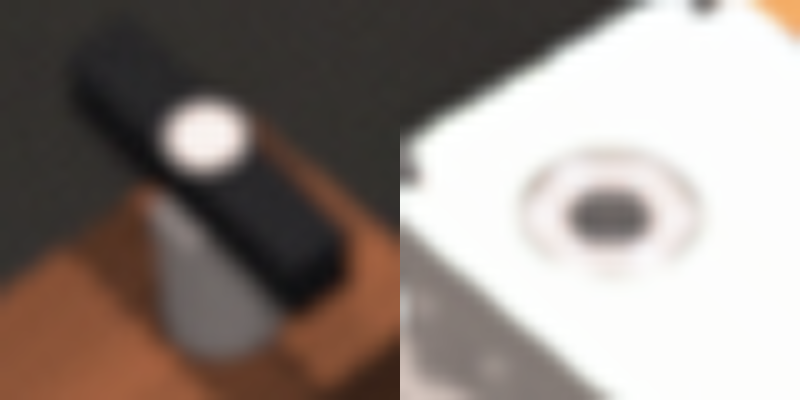

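```bash
cat > fit2.py <<'E'
from fit import *
def run2(name,im,px,z=Z):
    x0,y0=int(px[0])-9,int(px[1])-9;w=h=19
    I=im[y0:y0+h,x0:x0+w].mean(2).astype(float);c0=atz(name,px,z)
    yy,xx=np.mgrid[0:h,0:w];sel=(np.hypot(xx-(px[0]-x0),yy-(px[1]-y0))<6.6).ravel()
    def f(p,full=False):
        c=c0[:2]+np.array(p[:2])*1e-3
        m=cv2.GaussianBlur(mask(poly(name,c,p[2],z,p[4]/2/np.cos(np.pi/6)*1e-3),x0,y0,w,h),(0,0),abs(p[3])*S+.1)
        A=np.array([cv2.resize(m,(w,h),interpolation=cv2.INTER_AREA).ravel(),np.ones(w*h)]).T[sel];b=I.ravel()[sel]
        x,*_=np.linalg.lstsq(A,b,rcond=None);e=np.sqrt(np.mean((A@x-b)**2))
        return (e,c,x) if full else e
    out=[]
    for a in np.arange(0,60,7.5):
        s=np.array([0,0,np.radians(a),.4,24.]);si=np.vstack([s,s+np.diag([1.5,1.5,.1,.3,-3])])
        r=minimize(f,s,method='Nelder-Mead',options=dict(initial_simplex=si,maxiter=250));g=f(r.x,True)
        out.append((round(r.fun,2),round(np.degrees(r.x[2])%60,1),np.round(g[1],4),np.round(r.x[3:],2),np.round(g[2])))
    out.sort(key=lambda o:o[0])
    for o in out[:4]:print(name,*o)
E
python3 - <<'E'
from fit2 import *
T=np.load('pics/T.npy');Sd=np.load('pics/S.npy')
np.set_printoptions(linewidth=200)
run2('top',T,(366.6,166.8));run2('side',Sd,(310.8,164.2))
print('ring',atz('top',(367,166.8),.0735),atz('side',(310.7,163.7),.0735))
print(T[157:178,357:378].mean(2).astype(int))
E
```

```text
top 11.13 31.3 [ 0.5388 -0.1295] [ 0.22 24.58] [-126.  242.]
top 11.14 30.7 [ 0.5388 -0.1295] [ 0.21 24.67] [-126.  243.]
top 11.14 29.9 [ 0.5388 -0.1296] [ 0.22 24.53] [-126.  242.]
top 11.14 30.6 [ 0.5388 -0.1295] [ 0.21 24.7 ] [-126.  243.]
side 6.42 22.0 [ 0.5344 -0.1288] [ 0.71 21.36] [-132.  238.]
side 6.43 25.5 [ 0.5344 -0.1289] [ 0.7  21.37] [-132.  238.]
side 6.48 31.5 [ 0.5344 -0.1288] [ 0.72 21.34] [-133.  238.]
side 6.49 13.5 [ 0.5344 -0.1289] [ 0.71 21.36] [-132.  238.]
ring [ 0.53714503 -0.13142055  0.0735    ] [ 0.53404994 -0.12964838  0.0735    ]
[[245 245 245 246 247 246 239 224 212 203 194 217 231 243 248 246 246 245 245 245 245]
 [245 245 246 246 233 196 170 144 127 116 105 130 151 186 223 243 248 246 245 245 245]
 [245 246 246 228 198 212 222 221 222 222 221 220 220 222 190 190 240 248 246 245 245]
 [246 247 231 176 208 241 243 243 244 243 243 243 243 246 211 121 179 241 247 245 245]
 [247 238 177 184 236 243 243 244 246 246 246 245 243 244 239 185 119 212 247 246 245]
 [248 215 149 222 243 243 230 192 183 176 169 166 224 245 244 238 161 142 236 248 246]
 [239 167
[... 596 characters left out ...]
46]
 [242 180 148 228 244 239 213 148 117 118 118  99 144 227 244 244 216 149 224 247 246]
 [248 220 110 196 245 243 240 230 227 228 228 224 229 240 243 231 165 183 241 247 245]
 [247 245 198 156 226 243 243 245 245 243 243 243 243 242 243 201 154 229 247 246 245]
 [246 248 242 197 187 235 245 245 244 244 244 244 243 245 232 194 223 245 246 245 245]
 [245 246 246 241 230 223 210 195 197 197 197 196 194 208 219 232 245 246 245 245 245]
 [245 245 246 246 245 239 218 185 156 135 156 170 200 229 241 245 246 245 245 245 245]
 [245 245 245 245 246 246 243 240 237 234 237 239 242 246 246 246 245 245 245 245 245]
 [245 245 245 245 245 245 246 247 247 247 247 247 246 246 245 241 242 245 245 245 245]]
```

The hexagon's corner angle is about 31° (mod 60) from the top view, with two corners pointing along ±y. I'll turn the key's bar from −16.6° to −29°. Next is a helper that converts world targets to tool-frame moves.

```bash
cat >> h.py <<'E'
def plan(pos,yaw,s=None):
    s=s or sense();R=Ro.from_euler('xyz',s['tool_rot']);G=Ro.from_euler('xyz',[np.pi,0,np.radians(yaw)])
    print('at',np.round(s['ee_pos'],4),'yaw',round(np.degrees(s['tool_rot'][2]),2),'F',np.round(s['contact_force'],2),'M',np.round(s['ft_torque'],3),'gap',round(s['finger_gap'],4),'t',round(s['t'],2))
    print('shift mm',np.round(1e3*R.inv().apply(np.array(pos)-s['ee_pos']),1),'turn',np.round(np.degrees((R.inv()*G).as_rotvec()),2))
E
python3 - <<'E'
from h import *
print(atz('side',(266.4,228.4),.124), atz('top',(266.8,179.6),.124))
plan([.4985,.147,.30],73.4)
E
```

```text
[0.49685072 0.1496272  0.124     ] [0.49909877 0.14747063 0.124     ]
at [ 0.2392 -0.6044  0.2195] yaw -68.41 F [-0.17 -0.45 -0.22] M [ 0.044  0.002 -0.04 ] gap 0.0943 t 0.7
shift mm [-603.3 -517.6  -80.6] turn [ 1.0000e-02 -0.0000e+00 -1.4181e+02]
```

Emit:
{"api": "play_rows", "payload": {"moves": [[-5,-5,-80,0,0,-10,1],[-60,-50,-80,0,0,-20,1],[-603,-518,-80,0,0,-142,1],[-603,-518,-80,0,0,-142,1],[-603,-518,-80,0,0,-142,1],[-603,-518,-80,0,0,-142,1],[-603,-518,-80,0,0,-142,1],[-603,-518,-80,0,0,-142,1],[-603,-518,-80,0,0,-142,1],[-603,-518,-80,0,0,-142,1],[-603,-518,-80,0,0,-142,1],[-603,-518,-80,0,0,-142,1]]}}

```text
t: 2.2
ee_pos: [0.4653, 0.051, 0.2995]
tool_rot: [3.14, -0.0, 1.036]
contact_force: [0.8, -0.7, 0.7]
finger_gap: 0.0937
```

```bash
python3 - <<'E'
from h import *
plan([.498,.148,.30],73.4)
E
```

```text
at [0.4653 0.051  0.2995] yaw 59.38 F [ 0.82 -0.68  0.73] M [ 0.027 -0.174  0.072] gap 0.0937 t 2.2
shift mm [100.2 -21.3  -0.5] turn [ 8.000e-02 -1.000e-02 -1.402e+01]
```

Emit:
{"api": "play_rows", "payload": {"moves": [[50,-11,0,0,0,-8,1],[100,-21,0,0,0,-14,1],[100,-21,0,0,0,-14,1],[100,-21,0,0,0,-14,1]]}}

```text
t: 2.7
ee_pos: [0.4982, 0.1451, 0.299]
tool_rot: [-3.141, 0.0, 1.274]
contact_force: [-0.0, -0.7, 0.6]
finger_gap: 0.0937
```

```bash
python3 - <<'E'
from h import *
plan([.498,.148,.15],73.4)
snap('side','s1',(200,160,330,280),6)
E
```

```text
at [0.4982 0.1451 0.299 ] yaw 73.0 F [-0.02 -0.66  0.58] M [ 0.036 -0.151 -0.021] gap 0.0937 t 2.7
shift mm [  2.8  -1.  149. ] turn [-0.01  0.03 -0.4 ]
```

View pics/s1.png

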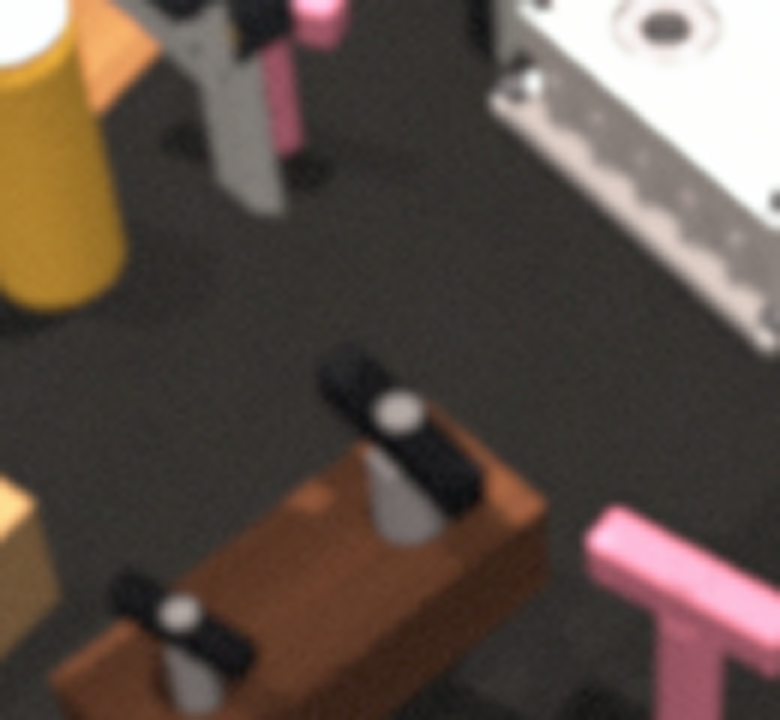

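The side crop shows the open fingers above and behind the black key, at crop (240,190), with the key's dot at (398,411), i.e. px (266.3,228.5). Nothing is in the way, so I'll descend.

Emit:
{"api": "play_rows", "payload": {"moves": [[3,-1,60,0,0,-0.4,1],[3,-1,120,0,0,-0.4,1],[3,-1,160,0,0,-0.4,1],[3,-1,180,0,0,-0.4,1],[3,-1,192,0,0,-0.4,1],[3,-1,192,0,0,-0.4,1]]}}

```text
t: 3.5
ee_pos: [0.4982, 0.1478, 0.1069]
tool_rot: [-3.141, 0.0, 1.28]
contact_force: [-0.1, -0.8, 0.6]
finger_gap: 0.0943
```

```bash
python3 - <<'E'
from h import *
plan([.498,.148,.107],73.4)
snap('side','s2',(200,160,330,280),6)
E
```

```text
at [0.4982 0.1478 0.1069] yaw 73.34 F [-0.12 -0.75  0.64] M [ 0.032 -0.132 -0.016] gap 0.0943 t 3.5
shift mm [ 0.1 -0.3 -0.1] turn [-0.03  0.01 -0.06]
```

View pics/s2.png

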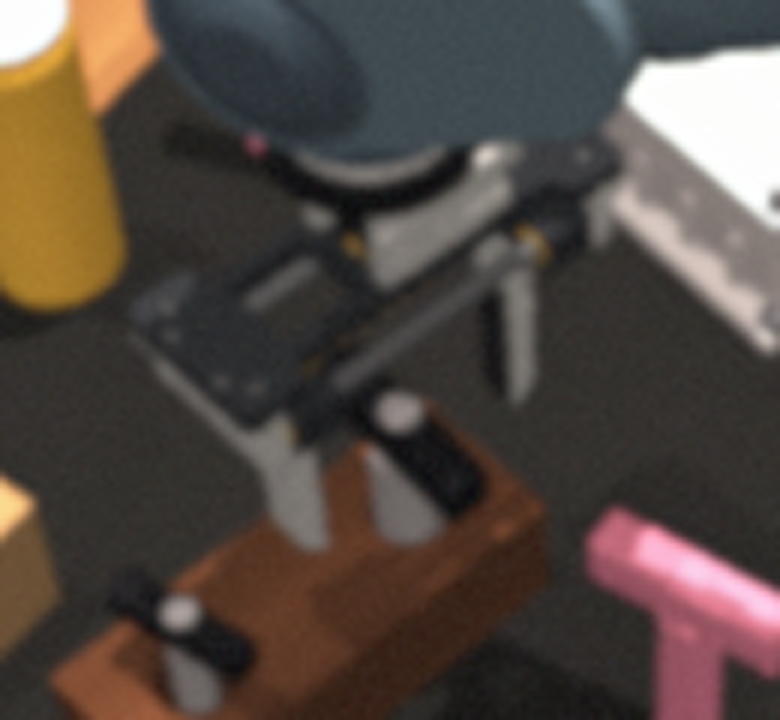

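```bash
python3 - <<'E'
from h import *
p=np.array([.4982,.1478,.093]);d=np.array([np.cos(1.28),np.sin(1.28),0])
for k in(-.053,0,.053):print(proj('side',p+k*d))
print(proj('side',[.4982,.1478,.124]), atz('side',(266.4,228.5),.124))
E
```

```text
[283.82747893 223.11336051]
[267.15518711 235.46488997]
[249.66361813 248.4233586 ]
[266.33592564 227.61516743] [0.49669542 0.1498689  0.124     ]
```

Emit:
{"api": "play_rows", "payload": {"moves": [[0,0,0,0,0,0,-1],[0,0,0,0,0,0,-1],[0,0,0,0,0,0,-1],[0,0,0,0,0,0,-1],[0,0,0,0,0,0,-1],[0,0,0,0,0,0,-1],[0,0,0,0,0,0,-1],[0,0,0,0,0,0,-1]]}}

```text
t: 4.55
ee_pos: [0.4983, 0.1486, 0.107]
tool_rot: [-3.142, -0.0, 1.281]
contact_force: [-0.4, 0.1, -0.2]
finger_gap: 0.0233
```

Emit:
{"api": "play_rows", "payload": {"moves": [[0,0,0,0,0,0,-1],[0,0,0,0,0,0,-1],[0,0,0,0,0,0,-1]]}}

```text
t: 4.92
ee_pos: [0.4983, 0.1486, 0.107]
tool_rot: [-3.141, -0.0, 1.281]
contact_force: [-0.1, 1.7, 0.6]
finger_gap: 0.0231
```

Emit:
{"api": "play_rows", "payload": {"moves": [[0,0,-20,0,0,0,-1],[0,0,-60,0,0,0,-1],[0,0,-110,0,0,0,-1],[0,0,-143,0,0,0,-1],[0,0,-143,0,0,0,-1]]}}

```text
t: 5.55
ee_pos: [0.4997, 0.1486, 0.2524]
tool_rot: [3.137, -0.002, 1.281]
contact_force: [0.4, -0.0, -2.7]
finger_gap: 0.0236
```

```bash
python3 - <<'E'
from h import *
plan([.5385,-.130,.25],61)
E
```

```text
at [0.4997 0.1486 0.2524] yaw 73.42 F [ 0.42 -0.04 -2.72] M [ 0.074 -0.156  0.019] gap 0.0236 t 5.55
shift mm [-256.   116.7    2.5] turn [ 0.27 -0.13 12.42]
```

Lifted, with about 2.7 N of extra weight, so the key is held. The gap of 23.5 mm is more than the 20 mm bar, so I'll look at how it sits before inserting.

Emit:
{"api": "play_rows", "payload": {"moves": [[-50,25,0,0,0,3,-1],[-110,50,0,0,0,6,-1],[-170,78,0,0,0,9,-1],[-230,105,0,0,0,12.4,-1],[-256,117,0,0,0,12.4,-1],[-256,117,0,0,0,12.4,-1],[-256,117,0,0,0,12.4,-1]]}}

```text
t: 6.42
ee_pos: [0.5364, -0.1293, 0.2478]
tool_rot: [-3.138, -0.0, 1.065]
contact_force: [-0.1, -0.3, -3.0]
finger_gap: 0.0236
```

```bash
python3 - <<'E'
from h import *
plan([.5385,-.130,.25],61)
a=snap('side','s3');b=snap('top','t3')
A=lambda im,x0,y0,x1,y1,k:cv2.resize(im[y0:y1,x0:x1],None,fx=k,fy=k,interpolation=cv2.INTER_CUBIC)
cv2.imwrite('pics/c3.png',np.hstack([A(a,250,70,350,190,4),A(b,315,115,415,235,4)])[...,::-1])
E
```

```text
at [ 0.5364 -0.1293  0.2478] yaw 61.02 F [-0.14 -0.32 -2.98] M [ 0.026 -0.114 -0.012] gap 0.0236 t 6.42
shift mm [ 0.4  2.1 -2.2] turn [-0.22 -0.01  0.02]
```

View pics/c3.png

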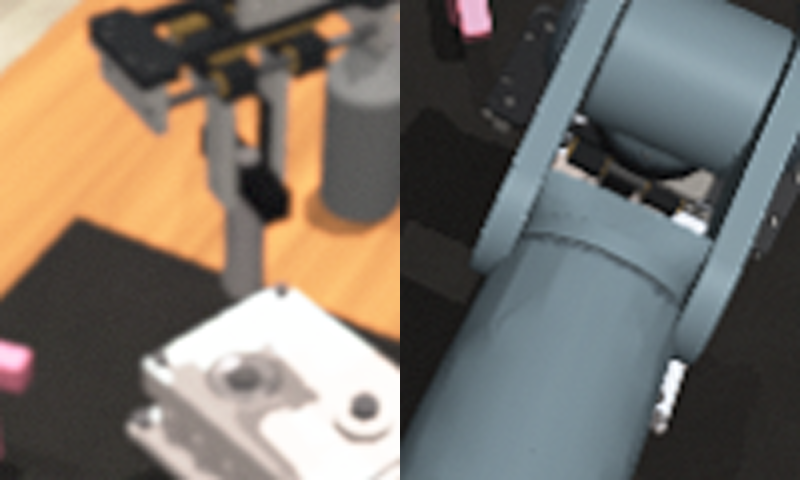

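The side view shows the key hanging straight in the jaws, shaft end at about px (310.7,142). The top view is hidden by the arm. I'll lower until the tip is about 12 mm above the plug and compare tip and socket close together.

Emit:
{"api": "play_rows", "payload": {"moves": [[0,0,20,0,0,0,-1],[-0.5,0,45,0,0,0,-1],[-0.5,0,60,0,0,0,-1],[-0.5,0,69,0,0,0,-1],[-0.5,0,69,0,0,0,-1],[-0.5,0,69,0,0,0,-1]]}}

```text
t: 7.28
ee_pos: [0.5377, -0.1308, 0.1819]
tool_rot: [3.14, -0.0, 1.065]
contact_force: [0.1, 0.0, -1.9]
finger_gap: 0.0234
```

```bash
python3 - <<'E'
from h import *
plan([.536,-.130,.178],61)
p=sense()['ee_pos']
a=np.mean([get_image('side') for _ in range(4)],0).astype(np.uint8);np.save('pics/s4.npy',a)
show(a,'s4',(275,110,345,190),8)
print('pred tip',proj('side',p-[0,0,.092]),'handle top',proj('side',p+[0,0,.017]),'sock',proj('side',[.536,-.130,.072]))
E
```

```text
at [ 0.5377 -0.1308  0.1819] yaw 61.02 F [ 0.07  0.01 -1.86] M [-0.007 -0.118 -0.   ] gap 0.0234 t 7.28
shift mm [-0.1 -1.9  3.9] turn [ 0.09 -0.01  0.02]
pred tip [309.82585119 158.74435638] handle top [310.34377554 128.27360957] sock [310.14186522 163.75642335]
```

View pics/s4.png

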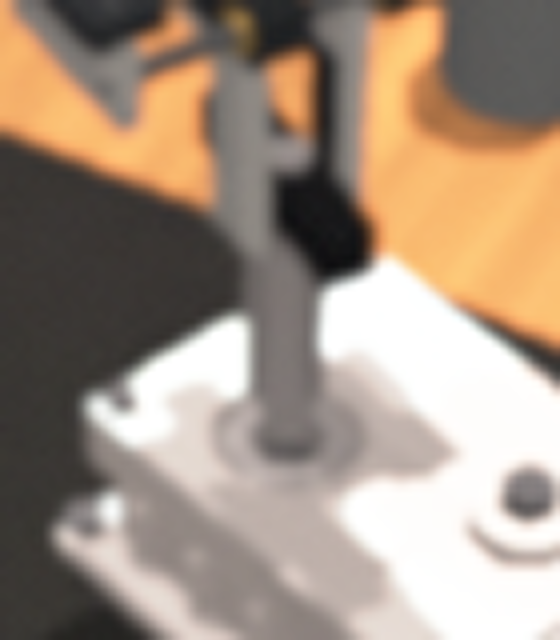

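Tip and socket line up within about 2 mm. The shaft axis is at crop x≈285 and the ring centre at ≈288. Best estimate for the socket is TCP (0.536,−0.1305). I'll centre there, settle and then feel down.

Emit:
{"api": "play_rows", "payload": {"moves": [[0,-1,2,0,0,0,-1],[0,-1,2,0,0,0,-1],[0,-1,2,0,0,0,-1],[0,-1,2,0,0,0,-1]]}}

```text
t: 7.98
ee_pos: [0.5363, -0.1302, 0.179]
tool_rot: [3.142, 0.0, 1.065]
contact_force: [0.4, -0.2, -2.5]
finger_gap: 0.0235
```

```bash
python3 - <<'E'
from h import *
plan([.536,-.1305,.168],61)
E
```

```text
at [ 0.5363 -0.1302  0.179 ] yaw 61.02 F [ 0.42 -0.25 -2.51] M [-0.012 -0.144  0.024] gap 0.0235 t 7.97
shift mm [-0.4 -0.1 11. ] turn [0.   0.   0.02]
```

Emit:
{"api": "play_rows", "payload": {"moves": [[0,0,5,0,0,0,-1],[0,0,10,0,0,0,-1],[0,0,12,0,0,0,-1],[0,0,13,0,0,0,-1],[0,0,14,0,0,0,-1],[0,0,14,0,0,0,-1]]}}

```text
t: 8.72
ee_pos: [0.5363, -0.1301, 0.1651]
tool_rot: [3.142, 0.0, 1.065]
contact_force: [-0.2, 0.2, -2.0]
finger_gap: 0.0238
```

Emit:
{"api": "play_rows", "payload": {"moves": [[0,0,1,0,0,0,-1],[0,0,2,0,0,0,-1],[0,0,2,0,0,0,-1]]}}

```text
t: 9.1
ee_pos: [0.5362, -0.1301, 0.1629]
tool_rot: [-3.141, -0.0, 1.065]
contact_force: [-0.2, -0.3, -2.6]
finger_gap: 0.0233
```

Emit:
{"api": "play_rows", "payload": {"moves": [[0,0,1,0,0,0,-1],[0,0,2,0,0,0,-1],[0,0,2,0,0,0,-1]]}}

```text
t: 9.48
ee_pos: [0.5363, -0.1301, 0.161]
tool_rot: [-3.142, 0.0, 1.065]
contact_force: [-0.6, 0.3, -2.9]
finger_gap: 0.0235
```

Emit:
{"api": "play_rows", "payload": {"moves": [[0,0,1,0,0,0,-1],[0,0,1,0,0,0,-1]]}}

```text
t: 9.72
ee_pos: [0.5362, -0.1301, 0.1599]
tool_rot: [-3.141, 0.0, 1.065]
contact_force: [-0.8, -0.0, -3.0]
finger_gap: 0.0236
```

Emit:
{"api": "play_rows", "payload": {"moves": [[0,0,1,0,0,0,-1],[0,0,1,0,0,0,-1]]}}

```text
t: 9.98
ee_pos: [0.5362, -0.1301, 0.1589]
tool_rot: [-3.141, 0.0, 1.065]
contact_force: [-0.5, 0.2, -2.7]
finger_gap: 0.0231
```

Emit:
{"api": "play_rows", "payload": {"moves": [[0,0,1,0,0,0,-1],[0,0,1,0,0,0,-1]]}}

```text
t: 10.22
ee_pos: [0.5362, -0.1301, 0.1579]
tool_rot: [-3.141, -0.0, 1.065]
contact_force: [0.2, -0.4, -1.6]
finger_gap: 0.0233
```

Emit:
{"api": "play_rows", "payload": {"moves": [[0,0,1,0,0,0,-1],[0,0,1,0,0,0,-1]]}}

```text
t: 10.48
ee_pos: [0.5362, -0.1301, 0.1569]
tool_rot: [-3.141, -0.0, 1.065]
contact_force: [0.7, 0.2, -2.6]
finger_gap: 0.0233
```

Emit:
{"api": "play_rows", "payload": {"moves": [[0,0,1,0,0,0,-1],[0,0,1,0,0,0,-1]]}}

```text
t: 10.72
ee_pos: [0.5362, -0.1301, 0.1559]
tool_rot: [-3.141, 0.0, 1.065]
contact_force: [-0.2, 0.0, -2.8]
finger_gap: 0.0235
```

Emit:
{"api": "play_rows", "payload": {"moves": [[0,0,1,0,0,0,-1],[0,0,2,0,0,0,-1],[0,0,2,0,0,0,-1]]}}

```text
t: 11.1
ee_pos: [0.5362, -0.1301, 0.1539]
tool_rot: [-3.141, -0.0, 1.065]
contact_force: [-0.2, -1.0, -1.8]
finger_gap: 0.0234
```

Emit:
{"api": "play_rows", "payload": {"moves": [[0,0,1,0,0,0,-1],[0,0,2,0,0,0,-1],[0,0,2,0,0,0,-1]]}}

```text
t: 11.48
ee_pos: [0.5362, -0.1301, 0.1519]
tool_rot: [-3.141, -0.0, 1.065]
contact_force: [0.2, 1.1, -1.8]
finger_gap: 0.0232
```

Emit:
{"api": "play_rows", "payload": {"moves": [[0,0,1,0,0,0,-1],[0,0,2,0,0,0,-1],[0,0,2,0,0,0,-1]]}}

```text
t: 11.85
ee_pos: [0.5362, -0.1301, 0.1499]
tool_rot: [-3.141, -0.0, 1.065]
contact_force: [-0.9, 0.2, -1.9]
finger_gap: 0.0235
```

Emit:
{"api": "play_rows", "payload": {"moves": [[0,0,1,0,0,0,-1],[0,0,1,0,0,0,-1]]}}

```text
t: 12.1
ee_pos: [0.5362, -0.1301, 0.1489]
tool_rot: [-3.142, 0.0, 1.065]
contact_force: [-0.4, -0.0, -2.7]
finger_gap: 0.0233
```

Emit:
{"api": "play_rows", "payload": {"moves": [[0,0,1,0,0,0,-1],[0,0,1,0,0,0,-1]]}}

```text
t: 12.35
ee_pos: [0.5363, -0.1301, 0.148]
tool_rot: [-3.142, -0.0, 1.065]
contact_force: [-0.6, 0.6, -2.3]
finger_gap: 0.0235
```

```bash
python3 - <<'E'
from h import *
plan([.5362,-.1301,.148],61)
a=np.mean([get_image('side') for _ in range(4)],0).astype(np.uint8);show(a,'s5',(275,110,345,190),7)
E
```

```text
at [ 0.5363 -0.1301  0.148 ] yaw 61.02 F [-0.55  0.56 -2.29] M [ 0.005 -0.017  0.004] gap 0.0235 t 12.35
shift mm [-0.  -0.1  0. ] turn [-0.   -0.    0.02]
```

View pics/s5.png

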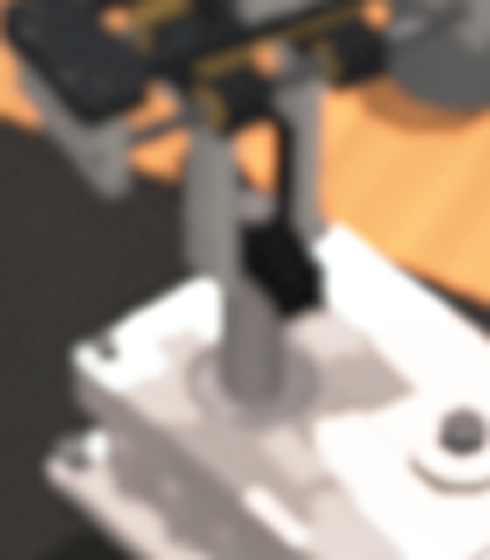

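The side crop shows the shaft going into the socket, at crop (250,395), well centred in the plug ring. I'll carry on 0.5–1 mm at a time until I feel the floor.

Emit:
{"api": "play_rows", "payload": {"moves": [[0,0,0.6,0,0,0,-1],[0,0,0.6,0,0,0,-1]]}}

```text
t: 12.8
ee_pos: [0.5365, -0.1302, 0.148]
tool_rot: [3.141, -0.0, 1.065]
contact_force: [-0.8, 0.4, 2.3]
finger_gap: 0.0233
```

Emit:
{"api": "play_rows", "payload": {"moves": [[0,0,0.6,0,0,0,-1],[0,0,0.6,0,0,0,-1]]}}

```text
t: 13.05
ee_pos: [0.5368, -0.1304, 0.148]
tool_rot: [3.14, 0.0, 1.065]
contact_force: [-2.0, 0.2, 4.9]
finger_gap: 0.0233
```

Emit:
{"api": "play_rows", "payload": {"moves": [[0,0,0.6,0,0,0,-1],[0,0,0.6,0,0,0,-1]]}}

```text
t: 13.3
ee_pos: [0.537, -0.1305, 0.148]
tool_rot: [3.14, 0.0, 1.065]
contact_force: [-3.0, 0.0, 7.9]
finger_gap: 0.0234
```

The floor is at TCP z=0.148, exactly the expected 16 mm, with about 10 N. I'll ease off a little and turn clockwise (+ about tool z), watching the moment.

Emit:
{"api": "play_rows", "payload": {"moves": [[0,0,-1,0,0,0,-1],[0,0,-1,0,0,3,-1],[0,0,-1,0,0,6,-1],[0,0,-1,0,0,9,-1],[0,0,-1,0,0,12,-1],[0,0,-1,0,0,12,-1]]}}

```text
t: 14.05
ee_pos: [0.5365, -0.1305, 0.148]
tool_rot: [3.141, 0.001, 0.856]
contact_force: [-2.7, -0.0, 4.7]
finger_gap: 0.0232
```

```bash
python3 - <<'E'
from h import *
plan([.5362,-.1301,.148],61)
E
```

```text
at [ 0.5365 -0.1305  0.148 ] yaw 49.03 F [-2.69 -0.01  4.74] M [-0.023  0.534  0.038] gap 0.0232 t 14.05
shift mm [ 0.1 -0.5  0. ] turn [  0.05   0.04 -11.97]
```

Emit:
{"api": "play_rows", "payload": {"moves": [[0,0,0,0,0,3,-1],[0,0,0,0,0,6,-1],[0,0,0,0,0,9,-1],[0,0,0,0,0,12,-1],[0,0,0,0,0,15,-1]]}}

```text
t: 14.68
ee_pos: [0.5364, -0.1305, 0.148]
tool_rot: [3.141, 0.0, 0.593]
contact_force: [-4.3, 0.5, 4.8]
finger_gap: 0.0236
```

```bash
python3 - <<'E'
from h import *
plan([.5362,-.1301,.148],61)
E
```

```text
at [ 0.5364 -0.1305  0.148 ] yaw 33.95 F [-4.34  0.46  4.77] M [-0.022  0.625  0.125] gap 0.0236 t 14.68
shift mm [ 0.  -0.5  0. ] turn [  0.04   0.04 -27.05]
```

Emit:
{"api": "play_rows", "payload": {"moves": [[0,0,0,0,0,2,-1],[0,0,0,0,0,4,-1],[0,0,0,0,0,6,-1],[0,0,0,0,0,8,-1]]}}

```text
t: 15.18
ee_pos: [0.5364, -0.1305, 0.148]
tool_rot: [3.141, 0.0, 0.454]
contact_force: [-3.9, 0.5, 6.1]
finger_gap: 0.0233
```

```bash
python3 - <<'E'
from h import *
plan([.5362,-.1301,.148],61)
E
```

```text
at [ 0.5364 -0.1305  0.148 ] yaw 25.99 F [-3.86  0.53  6.13] M [-0.018  0.585  0.147] gap 0.0233 t 15.18
shift mm [-0.  -0.4  0. ] turn [ 4.000e-02  3.000e-02 -3.501e+01]
```

Turned 35° with Mz ≈ 0.15, so it's turning freely. Smaller steps now.

Emit:
{"api": "play_rows", "payload": {"moves": [[0,0,0,0,0,2,-1],[0,0,0,0,0,4,-1]]}}

```text
t: 15.42
ee_pos: [0.5364, -0.1305, 0.148]
tool_rot: [3.141, 0.0, 0.384]
contact_force: [-3.4, 0.0, 5.2]
finger_gap: 0.0238
```

```bash
python3 - <<'E'
from h import *
plan([.5362,-.1301,.148],61)
E
```

```text
at [ 0.5364 -0.1305  0.148 ] yaw 21.98 F [-3.39  0.04  5.17] M [0.007 0.634 0.079] gap 0.0238 t 15.43
shift mm [-0.1 -0.4 -0. ] turn [ 4.000e-02  3.000e-02 -3.902e+01]
```

Emit:
{"api": "play_rows", "payload": {"moves": [[0,0,0,0,0,1.5,-1],[0,0,0,0,0,3,-1]]}}

```text
t: 15.68
ee_pos: [0.5364, -0.1304, 0.148]
tool_rot: [3.141, 0.0, 0.332]
contact_force: [-3.4, 0.1, 5.6]
finger_gap: 0.0237
```

```bash
python3 - <<'E'
from h import *
plan([.5362,-.1301,.148],61)
E
```

```text
at [ 0.5364 -0.1304  0.148 ] yaw 19.0 F [-3.4  0.1  5.6] M [-0.011  0.617  0.149] gap 0.0237 t 15.68
shift mm [-0.1 -0.4  0. ] turn [ 4.0e-02  3.0e-02 -4.2e+01]
```

Emit:
{"api": "play_rows", "payload": {"moves": [[0,0,0,0,0,1.5,-1],[0,0,0,0,0,3,-1]]}}

```text
t: 15.92
ee_pos: [0.5364, -0.1304, 0.148]
tool_rot: [3.141, 0.0, 0.279]
contact_force: [-2.6, 0.2, 4.8]
finger_gap: 0.0235
```

```bash
python3 - <<'E'
from h import *
plan([.5362,-.1301,.148],61)
E
```

```text
at [ 0.5364 -0.1304  0.148 ] yaw 16.0 F [-2.55  0.21  4.84] M [0.013 0.555 0.144] gap 0.0235 t 15.93
shift mm [-0.1 -0.4  0. ] turn [ 4.0e-02  3.0e-02 -4.5e+01]
```

Emit:
{"api": "play_rows", "payload": {"moves": [[0,0,0,0,0,1,-1],[0,0,0,0,0,2,-1]]}}

```text
t: 16.18
ee_pos: [0.5364, -0.1304, 0.148]
tool_rot: [3.141, 0.0, 0.245]
contact_force: [-3.5, -0.4, 5.5]
finger_gap: 0.0237
```

```bash
python3 - <<'E'
from h import *
plan([.5362,-.1301,.148],61)
E
```

```text
at [ 0.5364 -0.1304  0.148 ] yaw 14.02 F [-3.47 -0.44  5.46] M [0.024 0.656 0.128] gap 0.0237 t 16.18
shift mm [-0.1 -0.4  0. ] turn [ 4.000e-02  3.000e-02 -4.698e+01]
```

Emit:
{"api": "play_rows", "payload": {"moves": [[0,0,0,0,0,1,-1],[0,0,0,0,0,2,-1]]}}

```text
t: 16.42
ee_pos: [0.5364, -0.1304, 0.148]
tool_rot: [3.141, 0.0, 0.21]
contact_force: [-2.6, 1.1, 6.0]
finger_gap: 0.0238
```

```bash
python3 -c "
from h import *
plan([.5362,-.1301,.148],61)"
```

```text
at [ 0.5364 -0.1304  0.148 ] yaw 12.02 F [-2.6   1.14  5.98] M [0.1   0.658 0.177] gap 0.0238 t 16.43
shift mm [-0.1 -0.3  0. ] turn [ 3.000e-02  3.000e-02 -4.898e+01]
```

Emit:
{"api": "play_rows", "payload": {"moves": [[0,0,0,0,0,1,-1],[0,0,0,0,0,2,-1]]}}

```text
t: 16.68
ee_pos: [0.5364, -0.1304, 0.148]
tool_rot: [3.141, 0.0, 0.175]
contact_force: [-3.2, 0.1, 5.3]
finger_gap: 0.0235
```

```bash
python3 -c "
from h import *
plan([.5362,-.1301,.148],61)"
```

```text
at [ 0.5364 -0.1304  0.148 ] yaw 10.02 F [-3.25  0.15  5.33] M [0.039 0.625 0.136] gap 0.0235 t 16.68
shift mm [-0.1 -0.3 -0. ] turn [ 3.000e-02  3.000e-02 -5.098e+01]
```

Emit:
{"api": "play_rows", "payload": {"moves": [[0,0,0,0,0,1,-1],[0,0,0,0,0,2,-1]]}}

```text
t: 16.92
ee_pos: [0.5364, -0.1304, 0.148]
tool_rot: [3.141, 0.0, 0.14]
contact_force: [-2.5, 0.5, 4.9]
finger_gap: 0.0236
```

```bash
python3 -c "
from h import *
plan([.5362,-.1301,.148],61)"
```

```text
at [ 0.5364 -0.1304  0.148 ] yaw 8.01 F [-2.53  0.49  4.95] M [0.08  0.602 0.15 ] gap 0.0236 t 16.93
shift mm [-0.2 -0.3  0. ] turn [ 3.000e-02  2.000e-02 -5.299e+01]
```

Emit:
{"api": "play_rows", "payload": {"moves": [[0,0,0,0,0,1,-1],[0,0,0,0,0,2,-1]]}}

```text
t: 17.18
ee_pos: [0.5364, -0.1304, 0.148]
tool_rot: [3.141, 0.0, 0.105]
contact_force: [-3.0, -1.0, 5.8]
finger_gap: 0.0232
```

```bash
python3 -c "
from h import *
plan([.5362,-.1301,.148],61)"
```

```text
at [ 0.5364 -0.1304  0.148 ] yaw 6.02 F [-2.98 -1.    5.78] M [0.071 0.597 0.097] gap 0.0232 t 17.18
shift mm [-0.2 -0.3 -0. ] turn [ 3.000e-02  2.000e-02 -5.498e+01]
```

Emit:
{"api": "play_rows", "payload": {"moves": [[0,0,0,0,0,1,-1],[0,0,0,0,0,2,-1]]}}

```text
t: 17.42
ee_pos: [0.5364, -0.1303, 0.148]
tool_rot: [3.141, 0.0, 0.07]
contact_force: [-2.2, 0.3, 5.6]
finger_gap: 0.0236
```

```bash
python3 -c "
from h import *
plan([.5362,-.1301,.148],61)"
```

```text
at [ 0.5364 -0.1303  0.148 ] yaw 4.03 F [-2.21  0.3   5.59] M [0.112 0.62  0.257] gap 0.0236 t 17.43
shift mm [-0.2 -0.3 -0. ] turn [ 2.000e-02  2.000e-02 -5.697e+01]
```

Emit:
{"api": "play_rows", "payload": {"moves": [[0,0,0,0,0,1,-1],[0,0,0,0,0,2,-1]]}}

```text
t: 17.68
ee_pos: [0.5364, -0.1302, 0.148]
tool_rot: [3.141, 0.0, 0.036]
contact_force: [-2.5, 1.0, 4.4]
finger_gap: 0.0235
```

```bash
python3 -c "
from h import *
plan([.5362,-.1301,.148],61)
snap('side','s6',(285,120,335,180),10)"
```

```text
at [ 0.5364 -0.1302  0.148 ] yaw 2.08 F [-2.51  1.02  4.43] M [0.093 0.575 0.498] gap 0.0235 t 17.68
shift mm [-0.2 -0.2 -0. ] turn [ 3.000e-02  3.000e-02 -5.892e+01]
```

View pics/s6.png

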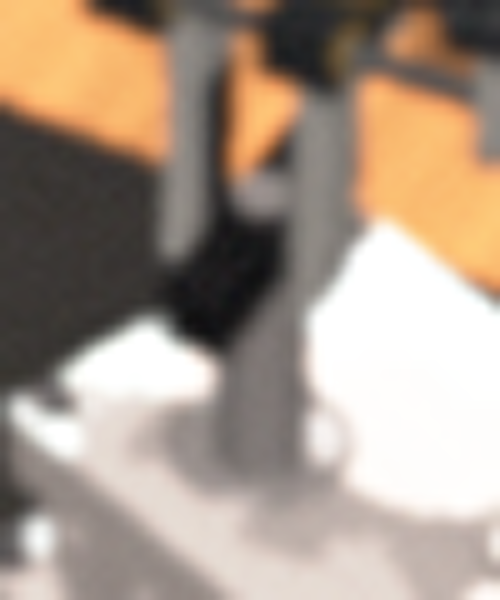

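The moment rose 0.15 → 0.26 → 0.50 N m over the last 4°, so it is firm at the stop. The side crop shows the bar turned along with the jaws, at crop (215,285), with no slip. I'll back off the twist slightly and draw the key out.

Emit:
{"api": "play_rows", "payload": {"moves": [[0,0,0,0,0,-2,-1],[0,0,0,0,0,-4,-1],[0,0,0,0,0,-4,-1]]}}

```text
t: 18.1
ee_pos: [0.5364, -0.1302, 0.148]
tool_rot: [3.141, 0.0, 0.105]
contact_force: [-2.6, 0.7, 5.9]
finger_gap: 0.0235
```

```bash
python3 -c "
from h import *
plan([.5362,-.1301,.148],61)"
```

```text
at [ 0.5364 -0.1302  0.148 ] yaw 6.03 F [-2.6   0.73  5.89] M [ 0.139  0.693 -0.024] gap 0.0235 t 18.1
shift mm [-0.2 -0.1 -0. ] turn [ 1.000e-02  1.000e-02 -5.497e+01]
```

Emit:
{"api": "play_rows", "payload": {"moves": [[0,0,-3,0,0,0,-1],[0,0,-6,0,0,0,-1],[0,0,-10,0,0,0,-1],[0,0,-14,0,0,0,-1],[0,0,-18,0,0,0,-1],[0,0,-22,0,0,0,-1],[0,0,-45,0,0,0,-1],[0,0,-80,0,0,0,-1],[0,0,-103,0,0,0,-1],[0,0,-103,0,0,0,-1]]}}

```text
t: 19.35
ee_pos: [0.5375, -0.1307, 0.2527]
tool_rot: [3.139, -0.004, 0.105]
contact_force: [-0.4, -0.2, -2.3]
finger_gap: 0.0235
```

```bash
python3 -c "
from h import *
plan([.4983,.1486,.25],73.4)"
```

```text
at [ 0.5375 -0.1307  0.2527] yaw 6.02 F [-0.35 -0.24 -2.26] M [-0.052 -0.078 -0.043] gap 0.0235 t 19.35
shift mm [  -9.7 -281.8    1.9] turn [  0.28  -0.13 -67.38]
```

Emit:
{"api": "play_rows", "payload": {"moves": [[-2,-40,0,0,0,-9,-1],[-3,-80,0,0,0,-18,-1],[-5,-120,0,0,0,-27,-1],[-6,-160,0,0,0,-36,-1],[-7,-200,0,0,0,-45,-1],[-8,-240,0,0,0,-55,-1],[-9,-270,0,0,0,-63,-1],[-10,-282,0,0,0,-67.4,-1],[-10,-282,0,0,0,-67.4,-1],[-10,-282,0,0,0,-67.4,-1],[-10,-282,0,0,0,-67.4,-1]]}}

```text
t: 20.72
ee_pos: [0.4968, 0.1486, 0.2499]
tool_rot: [-3.141, 0.0, 1.28]
contact_force: [-1.2, -0.1, -2.6]
finger_gap: 0.0231
```

```bash
python3 -c "
from h import *
plan([.4983,.1486,.162],73.4)"
```

```text
at [0.4968 0.1486 0.2499] yaw 73.32 F [-1.2  -0.15 -2.63] M [ 0.021 -0.109  0.027] gap 0.0231 t 20.73
shift mm [ 0.4  1.5 87.9] turn [-0.02  0.01 -0.08]
```

Emit:
{"api": "play_rows", "payload": {"moves": [[0.4,1.5,40,0,0,0,-1],[0.4,1.5,75,0,0,0,-1],[0.4,1.5,88,0,0,0,-1],[0.4,1.5,93,0,0,0,-1],[0.4,1.5,93,0,0,0,-1],[0.4,1.5,93,0,0,0,-1]]}}

```text
t: 21.48
ee_pos: [0.4993, 0.1493, 0.1587]
tool_rot: [3.139, -0.001, 1.281]
contact_force: [0.5, -0.5, -1.6]
finger_gap: 0.0235
```

```bash
python3 -c "
from h import *
plan([.4983,.1486,.107],73.4)"
```

```text
at [0.4993 0.1493 0.1587] yaw 73.42 F [ 0.48 -0.5  -1.59] M [-0.023 -0.134 -0.035] gap 0.0235 t 21.48
shift mm [-1.  -0.9 51.7] turn [ 0.14 -0.05  0.02]
```

Emit:
{"api": "play_rows", "payload": {"moves": [[0,0,3,0,0,0,-1],[0,0,6,0,0,0,-1],[0,0,9,0,0,0,-1],[0,0,12,0,0,0,-1]]}}

```text
t: 21.98
ee_pos: [0.4983, 0.1492, 0.145]
tool_rot: [-3.141, 0.0, 1.281]
contact_force: [-0.1, 0.2, -1.8]
finger_gap: 0.0234
```

Entering the hole with no contact. I'll continue down in small steps.

Emit:
{"api": "play_rows", "payload": {"moves": [[-0.4,0,4,0,0,0,-1],[-0.4,0,8,0,0,0,-1],[-0.4,0,12,0,0,0,-1],[-0.4,0,16,0,0,0,-1],[-0.4,0,20,0,0,0,-1],[-0.4,0,20,0,0,0,-1]]}}

```text
t: 22.72
ee_pos: [0.4979, 0.1488, 0.1248]
tool_rot: [-3.141, 0.0, 1.281]
contact_force: [0.1, 0.1, -2.6]
finger_gap: 0.0233
```

Emit:
{"api": "play_rows", "payload": {"moves": [[0,0,4,0,0,0,-1],[0,0,8,0,0,0,-1],[0,0,11,0,0,0,-1],[0,0,14,0,0,0,-1],[0,0,16,0,0,0,-1],[0,0,16,0,0,0,-1]]}}

```text
t: 23.48
ee_pos: [0.4981, 0.1488, 0.1091]
tool_rot: [-3.141, 0.0, 1.281]
contact_force: [0.6, -0.1, -3.4]
finger_gap: 0.0235
```

Emit:
{"api": "play_rows", "payload": {"moves": [[0,0,1,0,0,0,-1],[0,0,1,0,0,0,-1]]}}

```text
t: 23.72
ee_pos: [0.4982, 0.1488, 0.1083]
tool_rot: [3.142, 0.0, 1.281]
contact_force: [-0.1, 0.8, -2.9]
finger_gap: 0.0235
```

Emit:
{"api": "play_rows", "payload": {"moves": [[0,0,0.7,0,0,0,-1],[0,0,1,0,0,0,-1],[0,0,1,0,0,0,-1]]}}

```text
t: 24.1
ee_pos: [0.4982, 0.1488, 0.1072]
tool_rot: [-3.142, 0.0, 1.281]
contact_force: [0.2, 0.0, -2.6]
finger_gap: 0.0235
```

Emit:
{"api": "play_rows", "payload": {"moves": [[0,0,0,0,0,0,-0.4],[0,0,0,0,0,0,-0.2],[0,0,0,0,0,0,0],[0,0,0,0,0,0,0.5],[0,0,0,0,0,0,1],[0,0,0,0,0,0,1],[0,0,0,0,0,0,1],[0,0,0,0,0,0,1]]}}

```text
t: 25.1
ee_pos: [0.4982, 0.1489, 0.1072]
tool_rot: [-3.142, 0.0, 1.281]
contact_force: [-0.9, 0.4, 0.1]
finger_gap: 0.0924
```

Emit:
{"api": "play_rows", "payload": {"moves": [[0,0,-15,0,0,0,1],[0,0,-50,0,0,0,1],[0,0,-100,0,0,0,1],[0,0,-150,0,0,0,1],[-50,0,-180,0,0,0,1],[-110,0,-180,0,0,0,1],[-170,0,-180,0,0,0,1],[-230,0,-180,0,0,0,1],[-280,0,-180,0,0,0,1],[-300,0,-180,0,0,0,1],[-300,0,-180,0,0,0,1],[-300,0,-180,0,0,0,1]]}}

```text
t: 26.6
ee_pos: [0.4128, -0.1381, 0.2878]
tool_rot: [3.141, -0.0, 1.282]
contact_force: [0.8, 0.9, -0.6]
finger_gap: 0.0938
```

```bash
python3 - <<'E'
from h import *
plan([.5,.15,.3],73)
a=snap('side','s7');b=snap('top','t7')
A=lambda im,x0,y0,x1,y1,k:cv2.resize(im[y0:y1,x0:x1],None,fx=k,fy=k,interpolation=cv2.INTER_CUBIC)
cv2.imwrite('pics/c7.png',np.hstack([A(a,200,190,300,310,4),A(b,210,120,310,240,4)])[...,::-1])
E
```

```text
at [ 0.4128 -0.1381  0.2878] yaw 73.45 F [ 0.81  0.87 -0.59] M [ 0.059 -0.123 -0.009] gap 0.0938 t 26.6
shift mm [301.    1.5 -12.2] turn [ 0.04 -0.01  0.45]
```

View pics/c7.png

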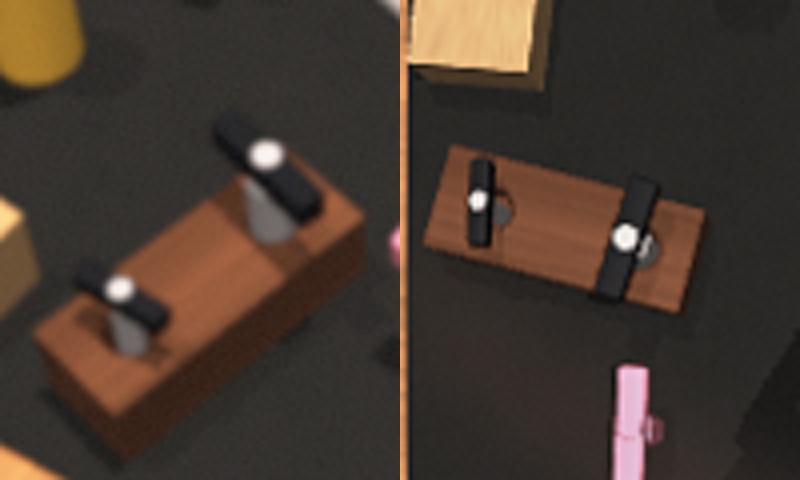

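The key stands upright in its hole: dot at side px (266.5,228.5) and top px (266.3,179.3), matching the start. The small key hasn't moved. Handing in.

```bash
python3 -c "
from h import *
print(close_job())"
```

```text
the job is handed in; nothing more can be done
None
```

The plug is turned up to its stop, the larger key is back in its hole in the stand, and the job is handed in at about 27 s. No verdict came back.

- **Insertion:** The key went into the filler plug without binding. It met the socket floor at the expected 16 mm depth with about 10 N, before any turn.
- **Turning:** I turned the plug clockwise at about 0.15 N m. Over the last 4° the moment rose to about 0.50 N m, firm but above the 0.3 N m needed and below the 0.6 N m limit.
- **Return:** I eased the twist off, drew the key out and stood it back in its hole. The last pictures show it upright within about 0.5 px of where it started, with the smaller key unmoved and the gripper clear.

**Left open:**
- I did not take a separate picture of the plug's final angle; the stop was judged by the moment.
- The two cameras disagreed by 2–5 mm, so I used values between them.
- The finger gap read 23.5 mm on the 20 mm bar. I could not explain that, but the key did not visibly slip.

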